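# Take up the close gap of a jig with a tapered feeler

### The job

The aluminium block of the woodworking jig stands between two hardwood cheeks, with a close gap on one side and a wide gap on the other. Slide the tapered feeler, blade upright on its edge and low along the bench, tip first from the robot's side into the close gap, until you feel it drag on both faces; never force it. Then let go and leave it there upright, lightly nipped between block and cheek.

Things in the scene. Friction and masses are not known exactly. Their poses are not given: they have to be found in the camera images.
- block: Fixed aluminium block of the jig, 100 (x) by 50 (y) by 50 mm high, on the bench; origin: centre of its underside. Own +x points away from the robot. Beside each long side (own y = +25 and -25 mm) runs a straight gap along own x, open at top and ends, between it and a fixed hardwood cheek of the same length and height, fronts flush. More than 20 N of the blade on it is forcing.
- mouth_left (a point): Top front edge of the block at own x = -50, y = +25, z = 50 mm: here the left gap begins and runs along +x; its width is measured from here along own +y (axes as the block's). One gap is 7 to 10 mm wide (thick cheek, 42 mm), the other 18 to 21 mm (thin cheek, 20 mm). Which is left and the exact widths change from start to start and are not measured.
- mouth_right (a point): The same for the right gap: block's own x = -50, y = -25, z = 50 mm; the gap's width is measured from here along own -y. In the close gap the feeler binds with its tip 34 to 68 mm in, in the wide one it never binds on both faces. A sideways force alone means that only one face touches. Nothing stands before the mouths.
- gauge_mid (a point): Centre of the upright wooden handle of the loose tapered feeler (0.2 to 0.3 kg), 40 mm above its underside. Handle 44 (own x) by 22 (own y, the faces to grip) by 80 mm high, standing on the bench. Own +x points along the blade to its tip, z up. Once nipped, the small taper holds by friction when let go.
- gauge_tip (a point): Middle of the blade's tip edge, 112 mm along own +x from the handle's centre and 21 mm below it; axes as the handle's. The steel blade on edge is 90 mm long from the handle's front face, 36 mm high (1 to 37 mm above the underside), and tapers evenly on both faces from 12 mm thick at the handle to 4 mm at the tip. Once both faces touch, the push needed grows by about 3 N per mm; 4 to 8 N is a light nip.
Not all that is in view belongs to the job. Of the things that look like the block, take the one that is nearest to the robot's base at the start.

How it is judged:
On the way:
1. the feeler's tip is at the front mouth of a gap, within 30 mm before or 20 mm after it, with the feeler low (within 15 mm of standing on the bench) (x of gauge_tip in the frame of block between -0.08 and -0.03 m and (y of gauge_tip in the frame of block between 0.025 and 0.05 m or y of gauge_tip in the frame of block between -0.05 and -0.025 m) and height (world z) of gauge_mid below 0.055 m), for 0.05 s.
At the end, for the whole second after the job is handed in: The feeler is at rest, let go, upright (within 0.1 rad), within 8 mm of standing on the bench, lined up with the block within 0.06 rad, its tip 20 to 80 mm inside a gap beside the block and nipped there: it presses on the block with more than 1.5 N (contact force between gauge and block above 1.5 N and x of gauge_tip in the frame of block between -0.03 and 0.03 m and (y of gauge_tip in the frame of block between 0.025 and 0.05 m or y of gauge_tip in the frame of block between -0.05 and -0.025 m) and angle between the x axis of gauge_mid and the x axis of block, either way round below 0.06 rad and angle between gauge_mid's own z axis and vertical below 0.1 rad and height (world z) of gauge_mid below 0.048 m and linear speed of gauge below 0.01 m/s); the robot touches nothing.
It fails at once if the feeler is forced: it presses on the block with more than 20 N (contact force between gauge and block above 20 N).
It also fails if it takes over 64 s, if anything falls off the work surface, if the arm or the gripper's body presses on something with over 40 N, if the wrist force passes 120 N, or if a joint passes its speed limit or range.

### The arm

A 6-joint arm with a two-finger parallel gripper is mounted at the origin on the work surface. World frame = base frame: x ahead of the robot, y to its left, z up, the work surface at z = 0. Lengths are in m, angles in rad, forces in N, time in s.
With the tool pointing down it reaches from about 0.325 to 0.85 m from the base axis. Payload 15.5 kg.
Tool frame: the origin (TCP) lies at the very end of the fingers, on their centre line; the grasp point (between the pads) lies 19 mm behind it; z points along the fingers, y is the line along which they close (so a half turn about z gives the same grasp; the last joint's range is limited). The gripper opens to 91 mm and grips with 3 to 60 N. Pads are 32 mm wide; open, the fingers measure 118 mm over their backs; the gripper's body (76 mm by 178 mm) begins 60 mm behind the grasp point.
Start: joints at [1.014, 0.494, 1.345, -0, 1.302, -0.096], TCP at [0.278, 0.56, 0.214] pointing down, gripper open.
Joint ranges: [-2.91, 2.91], [-0.82, 2.16], [0.22, 2.67], [-1.22, 4.37], [0.12, 2.79], [-3.08, 3.08]. Speed limits (rad/s): [1.89, 1.89, 2.57, 3.01, 3.01, 3.01].

### API

Orientations are given as a 3x3 rotation matrix whose columns are the frame's x, y, z axes.
In Python, from bench import state, eyes, ticket gives the robot as it stands. The module is installed in compiled form; this text tells all that it offers.
- The arm moves only by the tool carry_out, never from a script. Its argument "rows" is one flat list of numbers, 7 for each row, row after row: the turn, a rotation vector about the world's x, y, z in rad, then the shift along the world's x, y, z in mm, then the opening, from 0 (shut) to 1 (fully open). A call has 1 to 5 rows; each row is the pose to reach, as a shift and turn from the pose commanded when the call began; what a row does not reach only later rows make up. A row lasts 1/10 s, in which the tool goes at most 50 mm and 8.59 degrees, less where a joint would pass 70% of its speed; a pose out of reach is approached as far as the arm can. A call with a gripper value outside its range is refused whole. The fingers move at their own pace and stop on an object; "squeeze" is the grip in N (left out, the last holds). Time passes only in rows, so rows that repeat a pose let the fingers close. It gives the time, the measured TCP pose, the force, the opening and the grip force at its end, in the units of the state.
- state(): the state, without advancing time (a new reading comes with each control period).
- eyes.read_camera(name): name is "side" or "top"; returns a dict with "pixels" (480x640x3 uint8, blue, green, red), "fx", "fy", "cx", "cy" (pixels), "k1" (the pictures are not rectified: a ray, as slopes to the right and down, at radius r is drawn at 1 + k1 r^2 times it, then the intrinsics apply), "R" (3x3) and "t" (3): a world point X has camera coordinates R X + t. Camera axes: x right, y down, z forward; pixel columns grow to the right and rows downward; lengths in m; the calibration is good to about 2 mm. A picture is of the moment at which its call begins. There is no depth.
- ticket.sign_off(): hands the job in; it is judged then, once.
The state is a dict: "clock": time; "q": joint angles; "qd": joint speeds; "tau": joint torques, N m; "ee_pos": TCP position; "tcp_rot": TCP orientation; "ft_force": force on the tool from outside, world axes, zero at the start; "moment": the same for the moment, N m; "gripper_width": finger opening in m; "grasp_force": force on a finger pad.
Only numpy, scipy, OpenCV 4.12 (cv2) and the standard library are available. Lean on these libraries where they do the work, as an engineer would, in place of code of your own. Each camera call takes 0.05 s, during which the arm holds its last target. There are 200 camera calls.

## Working session

There is one attempt and no reset: what is moved stays moved. The work goes in short steps, Python scripts to look and compute and a tool call to move; the robot and the scene stay as the last step left them, time stands still between calls to the robot, and variables do not carry over. Pictures are saved under pics/ and viewed, at most 10 in all, crops included, and the job is handed in when it is done.

Besides the shell and the picture viewer there is one more tool, called after "Emit:" as a command line: name --argument value ..., lists and objects as JSON in quotes. carry_out: Moves the arm, as the interface text tells. Its arguments: {"type":"object","properties":{"rows":{"type":"array","items":{"type":"number"}},"squeeze":{"type":"number"}},"required":["rows"]}

```bash
mkdir -p pics; python3 - <<'E'
from bench import state, eyes, ticket
import cv2,pickle
s=state();print(s['clock'],s['ee_pos'],s['tcp_rot'],s['gripper_width'])
for n in('side','top'):
    c=eyes.read_camera(n);pickle.dump(c,open(n+'0.pkl','wb'));cv2.imwrite(f'pics/{n}0.png',c['pixels'])
    print(n,c['fx'],c['fy'],c['cx'],c['cy'],c['k1'],c['R'],c['t'])
E
```

```text
0.0 [0.27770522 0.55949317 0.21331477] [[-8.95699101e-01  4.44660173e-01 -6.71715796e-04]
 [ 4.44660658e-01  8.95698511e-01 -1.03802252e-03]
 [ 1.40087564e-04 -1.22844143e-03 -9.99999236e-01]] 0.09116286194197992
side 601.2799865510625 601.2799865510625 315.18866355044014 242.7121834184152 0.020363627872067795 [[ 0.95137844 -0.30753514 -0.01735523]
 [-0.15989544 -0.44491814 -0.88118176]
 [ 0.2632727   0.84111235 -0.47245899]] [-0.58090501  0.16505971  1.17912956]
top 435.56374044743035 435.56374044743035 318.85865225386135 238.75846077077267 -0.09718797615504966 [[-0.02871398 -0.99955446  0.00814845]
 [-0.98681532  0.02704716 -0.15957439]
 [ 0.1592829  -0.01262303 -0.98715228]] [0.02189445 0.6374824  0.832201  ]
```

View pics/top0.png

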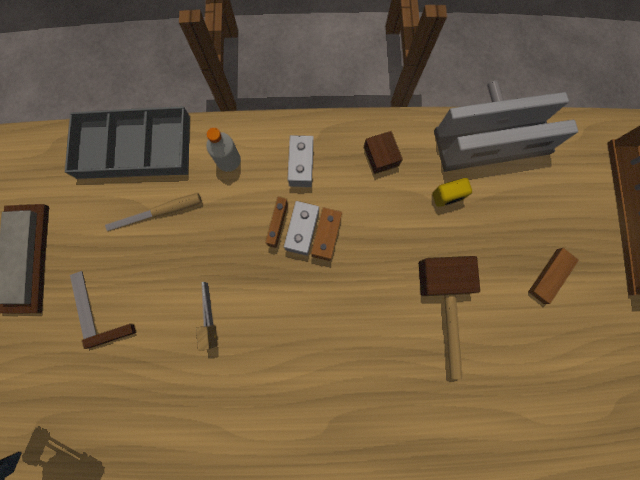

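View pics/side0.png

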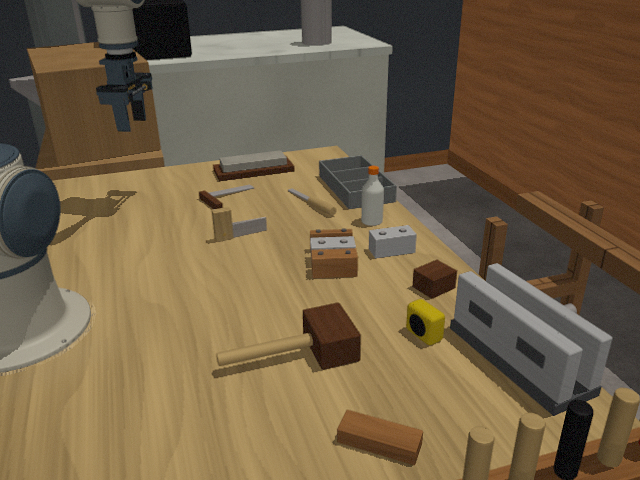

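The top view shows the block between its cheeks at about (303,228). The thin cheek is on the left at (277,222) and the thick one on the right at (327,234), so the close gap is the right one. The feeler's handle is at about (205,337) and its blade tip at (206,283). Candidates for the block are the white block at (303,228) with cheeks and the lone white block at (301,160), which is farther away. I choose (303,228). Candidates for the feeler are the handle and blade at (205,315), the chisel at (155,212) and the square at (95,310). I choose (205,315).

```bash
cat > h.py <<'E'
import numpy as np,cv2
def ray(c,uv):
    K=np.array([[c['fx'],0,c['cx']],[0,c['fy'],c['cy']],[0,0,1]])
    p=cv2.undistortPoints(np.array(uv,float).reshape(-1,1,2),K,np.array([c['k1'],0,0,0.])).reshape(-1,2)
    R=np.array(c['R']);t=np.array(c['t'])
    return -R.T@t,np.c_[p,np.ones(len(p))]@R
def plane(c,uv,z):
    o,d=ray(c,uv);return o+d*((z-o[2])/d[:,2])[:,None]
def proj(c,X):
    K=np.array([[c['fx'],0,c['cx']],[0,c['fy'],c['cy']],[0,0,1]])
    return cv2.projectPoints(np.array(X,float).reshape(-1,1,3),cv2.Rodrigues(np.array(c['R']))[0],np.array(c['t']),K,np.array([c['k1'],0,0,0.]))[0].reshape(-1,2)
E
python3 - <<'E'
import pickle,cv2,numpy as np
t=pickle.load(open('top0.pkl','rb'))['pixels'];s=pickle.load(open('side0.pkl','rb'))['pixels']
f=lambda i,x,y,w,h,k:cv2.resize(i[y:y+h,x:x+w],None,fx=k,fy=k,interpolation=cv2.INTER_CUBIC)
a=f(t,255,185,100,85,4);b=f(t,165,270,100,85,4)
cc=f(s,195,195,100,65,4)
d=f(s,295,220,100,65,4)
cv2.imwrite('pics/crop0.png',np.vstack([np.hstack([a[:300],b[:300]]),np.hstack([cc,d])]))
E
```

```text
(no output)
```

View pics/crop0.png

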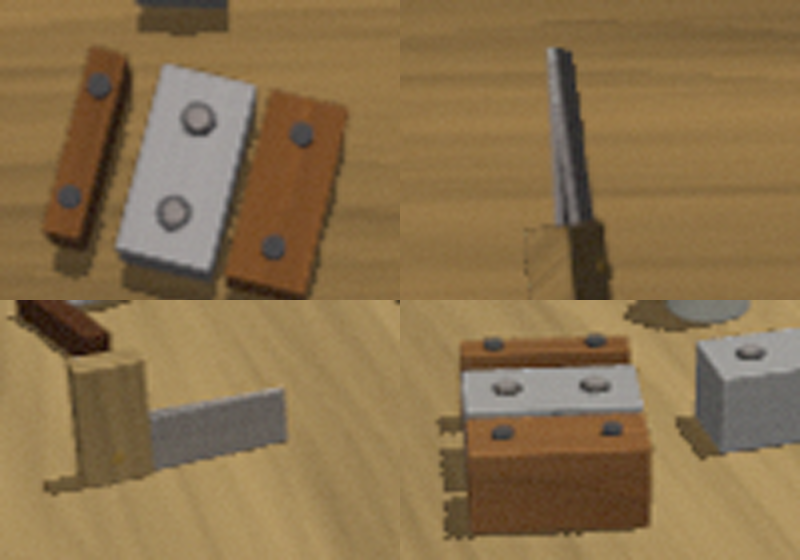

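The close crop confirms the choice: the metal block with the thin cheek and wide gap on the left and the thick cheek and close gap on the right. The feeler stands with its blade pointing away. Next I measure both.

```bash
python3 - <<'E'
import pickle,cv2,numpy as np
from h import *
T=pickle.load(open('top0.pkl','rb'));S=pickle.load(open('side0.pkl','rb'))
print('cams',ray(T,[[320,240]])[0],ray(S,[[320,240]])[0])
hsv=cv2.cvtColor(T['pixels'],cv2.COLOR_BGR2HSV)
def comps(m,x,y,w,h,z):
    mm=np.zeros_like(m);mm[y:y+h,x:x+w]=m[y:y+h,x:x+w]
    cs,_=cv2.findContours(mm,cv2.RETR_EXTERNAL,cv2.CHAIN_APPROX_NONE)
    for c in cs:
        if cv2.contourArea(c)<60: continue
        P=plane(T,c.reshape(-1,2),z)[:,:2].astype(np.float32)*1000
        r=cv2.minAreaRect(P);print(c.reshape(-1,2).mean(0),np.round(r[0],1),np.round(r[1],1),round(r[2],2));print(np.round(cv2.boxPoints(r),1).tolist())
white=((hsv[...,1]<60)&(hsv[...,2]>130)).astype(np.uint8)*255
comps(white,270,190,80,80,.05)
print('brown');H=hsv[...,0]
brown=((hsv[...,1]>150)&(hsv[...,2]>95)&(H<14)).astype(np.uint8)*255
comps(brown,255,190,100,80,.05)
for p in [(303,212),(327,225),(275,215),(207,335),(202,335),(208,300),(205,300),(180,300)]:print(p,hsv[p[1],p[0]])
a=cv2.resize(T['pixels'][275:360,185:235],None,fx=7,fy=7,interpolation=cv2.INTER_CUBIC)
b=cv2.resize(S['pixels'][200:250,208:272],None,fx=7,fy=7,interpolation=cv2.INTER_CUBIC)
o=np.zeros((595,798,3),np.uint8);o[:595,:350]=a;o[:350,350:798]=b
cv2.imwrite('pics/crop1.png',cv2.convertScaleAbs(o,alpha=1.4))
E
```

```text
cams [0.49715069 0.0151475  0.92305657] [ 0.26862018 -1.09699108  0.69245623]
[300.90298507 226.02985075] [665.8  39.9] [48.8 98.4] 74.37
[[611.9000244140625, 29.700000762939453], [706.7000122070312, 3.200000047683716], [719.7999877929688, 50.099998474121094], [625.0, 76.69999694824219]]
brown
(303, 212) [  7  17 132]
(327, 225) [ 13 169 127]
(275, 215) [ 13 164 115]
(207, 335) [ 19 136 111]
(202, 335) [ 18 134 135]
(208, 300) [ 0  0 47]
(205, 300) [  7  20 113]
(180, 300) [ 18 131 156]
```

View pics/crop1.png

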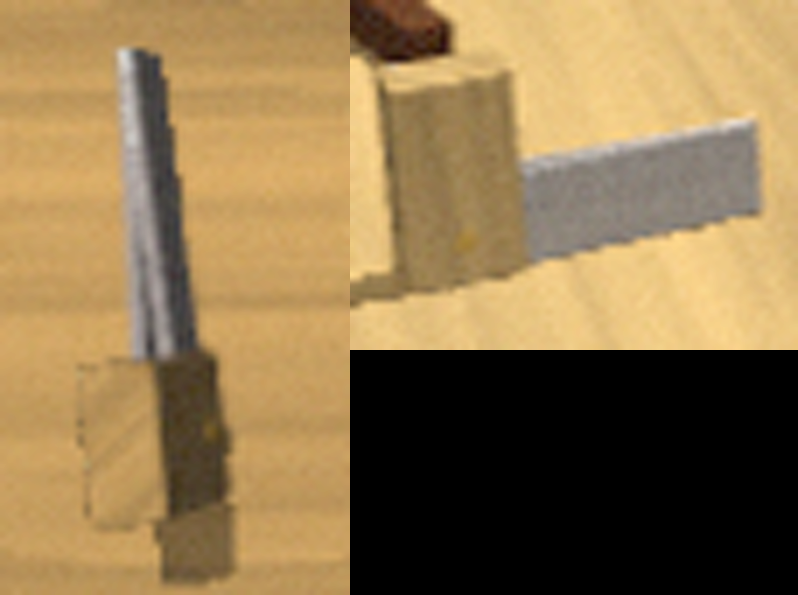

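The crop shows the handle's top face in the top view (crop px 80–168, 360–527), the blade running up to its tip at (127,48), and in the side view the blade tip at crop (757,120–213). Now I turn these into positions.

```bash
python3 - <<'E'
import pickle,cv2,numpy as np
from h import *
T=pickle.load(open('top0.pkl','rb'));S=pickle.load(open('side0.pkl','rb'))
t=lambda a:(np.array(a)+.5)/7-.5+[185,275]
s=lambda a:(np.array(a)-[350,0]+.5)/7-.5+[208,200]
pr=lambda n,P:print(n,np.round(P*1000,1)[:,:2].tolist())
h=plane(T,t([[80,365],[155,360],[168,518],[92,527]]),.08);pr('handle top',h);pr('c',h.mean(0)[None])
print('sizes',np.linalg.norm(h-np.roll(h,1,0),axis=1))
pr('side bottom T',plane(T,t([[215,352],[232,503]]),0))
pr('blade tip T',plane(T,t([[119,49],[136,49]]),.037));pr('blade base T',plane(T,t([[133,357],[160,357]]),.037))
pr('tip S top',plane(S,s([[756,120]]),.037));pr('tip S bot',plane(S,s([[760,213]]),.001));pr('base S',plane(S,s([[524,160]]),.037))
pr('base S bot',plane(S,s([[528,262]]),.001))
pr('handle S bottom edge',plane(S,s([[405,295],[525,268]]),0));pr('handle S top edge',plane(S,s([[388,93],[512,72]]),.08))
hsv=cv2.cvtColor(T['pixels'],cv2.COLOR_BGR2HSV);H=hsv[...,0]
for y in (215,225,235,245):
  print(y,[(x,*hsv[y,x].tolist()) for x in range(306,330)])
m=((hsv[...,1]>145)&(hsv[...,2]>95)&(H<16)).astype(np.uint8)*255
m=cv2.morphologyEx(m,cv2.MORPH_CLOSE,np.ones((5,5)))
k,lab,st,ce=cv2.connectedComponentsWithStats(m)
for l in (lab[225,327],lab[222,274]):
  c=cv2.findContours((lab==l).astype(np.uint8),cv2.RETR_EXTERNAL,cv2.CHAIN_APPROX_NONE)[0][0].reshape(-1,2)
  r=cv2.minAreaRect((plane(T,c,.05)[:,:2]*1000).astype(np.float32));print(r,cv2.boxPoints(r).tolist())
E
```

```text
handle top [[468.9, 244.7], [469.9, 223.9], [427.3, 220.3], [425.2, 241.2]]
c [[447.8, 232.5]]
sizes [0.0438613  0.02079522 0.04277266 0.02102394]
side bottom T [[469.3, 225.6], [424.7, 220.5]]
blade tip T [[558.2, 245.6], [558.1, 240.6]]
blade base T [[469.5, 240.9], [469.3, 233.1]]
tip S top [[558.8, 244.0]]
tip S bot [[557.6, 241.2]]
base S [[473.7, 240.3]]
base S bot [[470.5, 231.9]]
handle S bottom edge [[425.1, 223.7], [468.9, 229.6]]
handle S top edge [[426.3, 219.8], [469.5, 222.0]]
215 [(306, 14, 24, 138), (307, 0, 13, 97), (308, 165, 12, 86), (309, 0, 9, 143), (310, 0, 6, 163), (311, 18, 8, 161), (312, 0, 10, 161), (313, 15, 10, 159), (314, 4, 13, 161), (315, 0, 6, 163), (316, 20, 6, 119), (317, 15, 22, 71), (318, 19, 109, 82), (319, 17, 127, 129), (320, 16, 140, 124), (321, 15, 175, 115), (322, 14, 166, 123), (323, 14, 175, 121), (324, 14, 175, 121), (325, 13, 172, 126), (326, 14, 166, 126), (327, 14, 169, 124), (328, 12, 136, 114), (329, 12, 125, 108)]
225 [(306, 21, 11, 161), (307, 10, 9, 163), (308, 5, 10, 161), (309, 8, 6, 161), (310, 8, 6, 158), (311, 10, 10, 160), (3
[... 1160 characters left out ...]
103), (321, 8, 36, 85), (322, 174, 18, 71), (323, 0, 4, 72), (324, 0, 3, 73), (325, 15, 26, 80), (326, 12, 129, 109), (327, 14, 184, 119), (328, 14, 173, 121), (329, 14, 166, 121)]
((651.251220703125, -11.857135772705078), (42.43373107910156, 98.48621368408203), 74.59083557128906) [[598.1407470703125, -19.22691535949707], [693.086669921875, -45.395721435546875], [704.3616943359375, -4.487356185913086], [609.415771484375, 21.68144989013672]]
((679.4095458984375, 91.31498718261719), (18.06429672241211, 97.71187591552734), 74.5032730102539) [[629.9164428710938, 95.66468811035156], [724.0761108398438, 69.55770874023438], [728.9026489257812, 86.96528625488281], [634.7429809570312, 113.072265625]]
```

Measured: the block's centre is (665.8, 39.9) mm with heading −15.5°, and the right gap is about 7.8 mm wide, centred at own y ≈ −28.9. The handle is at (447.5, 233) mm with heading +5.2°. All sizes match those given, so I reach now.

Emit:
carry_out --rows '[0, 0, 0.14, 40, -40, 0, 1, 0, 0, 0.28, 70, -80, 0, 1, 0, 0, 0.42, 95, -122, 0, 1, 0, 0, 0.55, 118, -166, 0, 1, 0, 0, 0.55, 140, -210, 0, 1]' --squeeze 15

```text
clock: 0.6
ee_pos: [0.4101, 0.3648, 0.2137]
tcp_rot: [[-0.995, -0.095, -0.0], [-0.095, 0.995, -0.0], [0.0, -0.0, -1.0]]
ft_force: [1.2, -0.2, -0.3]
gripper_width: 0.0913
grasp_force: 0.0
```

Emit:
carry_out --rows '[0, 0, 0, 12, -45, 0, 1, 0, 0, 0, 24, -90, 0, 1, 0, 0, 0, 30, -116, -20, 1, 0, 0, 0, 30, -116, -60, 1, 0, 0, 0, 30, -116, -90, 1]'

```text
clock: 1.1
ee_pos: [0.4394, 0.2491, 0.1226]
tcp_rot: [[-0.996, -0.087, -0.0], [-0.087, 0.996, -0.0], [0.0, -0.0, -1.0]]
ft_force: [0.3, 1.0, 0.5]
gripper_width: 0.0914
grasp_force: 0.0
```

```bash
python3 - <<'E'
from bench import state
import numpy as np
s=state();R=s['tcp_rot'];print(s['clock'],s['ee_pos'],np.degrees(np.arctan2(R[1][1],R[0][1])),R,s['ft_force'])
E
```

```text
1.1 [0.4394457  0.24913224 0.1225629 ] 95.00269264407797 [[-9.96190589e-01 -8.72025592e-02 -1.57889330e-04]
 [-8.72025480e-02  9.96190599e-01 -7.64008722e-05]
 [ 1.63950218e-04 -6.23414780e-05 -9.99999985e-01]] [0.34102737 0.95170945 0.49461114]
```

Emit:
carry_out --rows '[0, 0, 0, 0, 0, 0, 1, 0, 0, 0, 0, 0, 0, 1, 0, 0, 0, 0, 0, -30, 1, 0, 0, 0, 0, 0, -60, 1, 0, 0, 0, 0, 0, -60, 1]'

```text
clock: 1.6
ee_pos: [0.4388, 0.2503, 0.0631]
tcp_rot: [[-0.996, -0.09, -0.002], [-0.09, 0.996, -0.001], [0.002, -0.001, -1.0]]
ft_force: [-0.7, -0.3, 0.9]
gripper_width: 0.0912
grasp_force: 0.0
```

Emit:
carry_out --rows '[0, 0, 0, 9, -17, 0, 1, 0, 0, 0, 9, -17, -18, 1, 0, 0, 0, 9, -17, -37, 1, 0, 0, 0, 9, -17, -37, 1, 0, 0, 0, 9, -17, -37, 1]'

```text
clock: 2.1
ee_pos: [0.4493, 0.2338, 0.0286]
tcp_rot: [[-0.996, -0.089, 0.001], [-0.089, 0.996, 0.0], [-0.001, 0.0, -1.0]]
ft_force: [0.3, 0.0, 0.7]
gripper_width: 0.0908
grasp_force: 0.0
```

Emit:
carry_out --rows '[0, 0, 0, 0, 0, 0, 0.5, 0, 0, 0, 0, 0, 0, 0.3, 0, 0, 0, 0, 0, 0, 0.15, 0, 0, 0, 0, 0, 0, 0.1, 0, 0, 0, 0, 0, 0, 0.1]'

```text
clock: 2.6
ee_pos: [0.4486, 0.2333, 0.027]
tcp_rot: [[-0.996, -0.089, 0.0], [-0.089, 0.996, 0.0], [-0.0, 0.0, -1.0]]
ft_force: [-0.5, -0.4, -0.0]
gripper_width: 0.0543
grasp_force: 0.0
```

Emit:
carry_out --rows '[0, 0, 0, 0, 0, 0, 0.1, 0, 0, 0, 0, 0, 0, 0.1, 0, 0, 0, 0, 0, 0, 0.1, 0, 0, 0, 0, 0, 0, 0.1, 0, 0, 0, 0, 0, 0, 0.1]'

```text
clock: 3.1
ee_pos: [0.4485, 0.2333, 0.0269]
tcp_rot: [[-0.996, -0.089, -0.0], [-0.089, 0.996, -0.0], [0.0, -0.0, -1.0]]
ft_force: [0.4, 0.5, 0.1]
gripper_width: 0.0219
grasp_force: 15.0
```

Emit:
carry_out --rows '[0, 0, 0, 0, 0, 4, 0.1, 0, 0, -0.1, 0, -30, 5, 0.1, 0, 0, -0.2, 0, -65, 5, 0.1, 0, 0, -0.3, 8, -100, 5, 0.1, 0, 0, -0.36, 15, -135, 5, 0.1]'

```text
clock: 3.6
ee_pos: [0.4636, 0.0971, 0.0322]
tcp_rot: [[-0.963, 0.271, 0.0], [0.271, 0.963, -0.0], [-0.0, 0.0, -1.0]]
ft_force: [0.6, 0.6, -2.9]
gripper_width: 0.0221
grasp_force: 15.0
```

Emit:
carry_out --rows '[0, 0, 0, 6, -20, 0, 0.1, 0, 0, 0, 10, -30, 0, 0.1, 0, 0, 0, 10, -30, 0, 0.1, 0, 0, 0, 10, -30, 0, 0.1, 0, 0, 0, 10, -30, 0, 0.1]'

```text
clock: 4.1
ee_pos: [0.4731, 0.0692, 0.0319]
tcp_rot: [[-0.964, 0.266, -0.0], [0.266, 0.964, 0.0], [0.0, -0.0, -1.0]]
ft_force: [0.7, 0.3, -2.5]
gripper_width: 0.0219
grasp_force: 15.0
```

```bash
cat > m.py <<'E'
from bench import state,eyes
import numpy as np,cv2,pickle,sys
s=state();R=np.array(s['tcp_rot']);h=np.degrees(np.arctan2(R[1,1],R[0,1]))-90
u=np.radians(-15.5);ux=np.array([np.cos(u),np.sin(u)]);uy=np.array([-ux[1],ux[0]])
a=np.radians(h);tip=np.array(s['ee_pos'])[:2]*1000+111*np.array([np.cos(a),np.sin(a)])
d=tip-[665.8,39.9];print('t',s['clock'],'tcp',np.round(np.array(s['ee_pos'])*1000,1),'head',round(h,2),'tip own',d@ux,d@uy,'f',s['ft_force'],'m',s['moment'])
E
python3 - <<'E'
exec(open('m.py').read())
T=eyes.read_camera('top');S=eyes.read_camera('side')
pickle.dump(T,open('top1.pkl','wb'));pickle.dump(S,open('side1.pkl','wb'))
a=cv2.resize(T['pixels'][195:330,262:352],None,fx=4.4,fy=4.4,interpolation=cv2.INTER_CUBIC)
b=cv2.resize(S['pixels'][200:300,260:360],None,fx=4,fy=4,interpolation=cv2.INTER_CUBIC)
o=np.zeros((594,796,3),np.uint8);o[:,:396]=a[:594];o[:400,396:]=b
cv2.imwrite('pics/crop2.png',cv2.convertScaleAbs(o,alpha=1.3))
E
```

```text
t 4.1 tcp [473.1  69.2  31.9] head -15.45 tip own -82.48158817630755 -23.154913560698542 f [ 0.70855855  0.34618571 -2.54425125] m [0.03853637 0.06909289 0.03138573]
```

View pics/crop2.png

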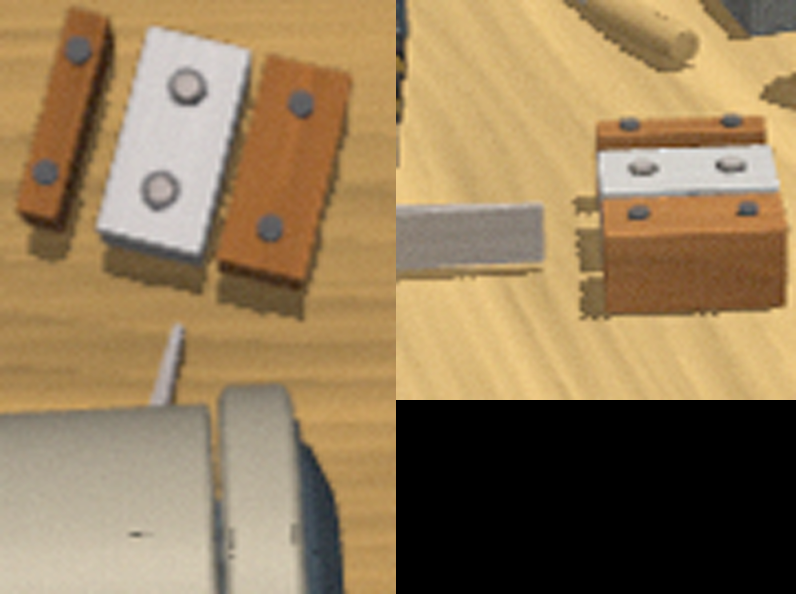

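The crop shows the feeler's tip at (180,325) in the top view, just before the right gap, with its blade nearly parallel to the gap. I measure the tip in the same view.

```bash
python3 - <<'E'
import pickle
from h import *
T=pickle.load(open('top1.pkl','rb'));S=pickle.load(open('side1.pkl','rb'))
u=np.radians(-15.5);ux=np.array([np.cos(u),np.sin(u)]);uy=np.array([-ux[1],ux[0]])
hsv=cv2.cvtColor(T['pixels'],cv2.COLOR_BGR2HSV)
for y in range(266,288,2):
    w=np.clip((105-hsv[y,290:312,1].astype(float))/80,0,1)
    x=(w*np.arange(290,312)).sum()/max(w.sum(),.1)
    d=plane(T,[[x,y]],.042)[0,:2]*1000-[665.8,39.9]
    print(y,round(x,2),'w',round(w.sum(),1),'own',np.round([d@ux,d@uy],1))
p=np.array([[543,206],[543,262]])-[396,0];p=(p+.5)/4-.5+[260,200]
for q,z in zip(p,(.042,.006)):
    d=plane(S,[q],z)[0,:2]*1000-[665.8,39.9];print('side',d@ux,d@uy)
# gap edges in top view at z=.05, sub-pixel along rows
for y in (215,225,235,245):
    r=hsv[y,300:330];x=np.arange(300,330)
    print(y,r[:,2].tolist(), r[:,1].tolist())
E
```

```text
266 0.0 w 0.0 own [-237.7  606.8]
268 301.96 w 0.3 own [-82.5 -22.9]
270 302.0 w 2.7 own [-86.4 -24. ]
272 301.43 w 3.2 own [-90.6 -23.9]
274 300.83 w 3.3 own [-94.8 -23.7]
276 300.52 w 3.5 own [-98.9 -24.1]
278 299.85 w 3.5 own [-103.1  -23.7]
280 299.65 w 3.8 own [-107.2  -24.3]
282 299.01 w 4.2 own [-111.4  -24.1]
284 298.36 w 4.2 own [-115.6  -23.8]
286 298.0 w 4.4 own [-119.7  -24.1]
side -82.71269643517081 -25.546067575934465
side -83.8728987564437 -25.829435809935408
215 [115, 94, 132, 145, 143, 148, 139, 100, 88, 146, 163, 163, 161, 163, 161, 161, 122, 72, 84, 133, 127, 117, 122, 122, 125, 129, 128, 127, 114, 109] [11, 14, 17, 21, 23, 24, 22, 15, 3, 5, 8, 6, 6, 9, 13, 6, 4, 18, 103, 136, 139, 177, 167, 178, 159, 170, 165, 169, 139, 133]
225 [163, 165, 160, 166, 165, 165, 165, 166, 163, 162, 163, 160, 161, 158, 111, 71, 79, 105, 121, 119, 122, 122, 127, 126, 126, 125, 122, 126, 131, 127] [9, 9, 8, 9, 8, 12, 6, 12, 8, 8, 8, 6, 8, 6, 7, 65, 116, 131, 154, 174, 184, 161, 165, 170, 164, 173, 186, 172, 171, 177]
235 [98, 111, 147, 162, 165, 165, 164, 160, 162, 159, 162, 122, 67, 76, 87, 98, 116, 127, 124, 126, 125, 124, 126, 122, 124, 129, 126, 125, 118, 119] [16, 9, 9, 9, 9, 8, 11, 8, 9, 10, 6, 8, 23, 94, 123, 146, 167, 165, 169, 172, 173, 173, 170, 180, 167, 166, 178, 169, 171, 174]
245 [163, 162, 163, 160, 163, 161, 161, 164, 155, 105, 68, 87, 79, 109, 124, 125, 123, 126, 123, 123, 109, 82, 72, 76, 74, 78, 106, 122, 122, 120] [9, 8, 8, 6, 8, 6, 8, 9, 7, 5, 90, 114, 126, 166, 173, 173, 172, 166, 174, 172, 119, 40, 7, 7, 7, 20, 137, 169, 171, 168]
```

```bash
python3 - <<'E'
import pickle
from h import *
T=pickle.load(open('top1.pkl','rb'))
u=np.radians(-15.5);ux=np.array([np.cos(u),np.sin(u)]);uy=np.array([-ux[1],ux[0]])
for p in ([316.1,215],[314,225],[311,235],[309,245],[318.6,215],[317.2,225],[315.2,235],[312.7,245]):
    d=plane(T,[p],.05)[0,:2]*1000-[665.8,39.9];print(p,np.round([d@ux,d@uy],1))
E
```

```text
[316.1, 215] [ 29.4 -24.7]
[314, 225] [  8.1 -25.6]
[311, 235] [-13.5 -24.7]
[309, 245] [-34.4 -25.7]
[318.6, 215] [ 30.6 -29.7]
[317.2, 225] [  9.6 -31.9]
[315.2, 235] [-11.4 -33. ]
[312.7, 245] [-32.6 -33. ]
```

Emit:
carry_out --rows '[0, 0, 0, -1.3, -4.8, -2, 0, 0, 0, 0, -1.3, -4.8, -3.5, 0, 0, 0, 0, -1.3, -4.8, -3.5, 0, 0, 0, 0, -1.3, -4.8, -3.5, 0]'

```text
clock: 4.6
ee_pos: [0.4722, 0.0635, 0.0283]
tcp_rot: [[-0.964, 0.268, -0.0], [0.268, 0.964, 0.0], [0.0, -0.0, -1.0]]
ft_force: [0.1, 0.0, -1.8]
gripper_width: 0.022
grasp_force: 15.0
```

Emit:
carry_out --rows '[0, 0, 0, 4.8, -1.3, 0, 0, 0, 0, 0, 9.6, -2.7, 0, 0, 0, 0, 0, 14.5, -4, 0, 0, 0, 0, 0, 19.3, -5.3, 0, 0, 0, 0, 0, 24.1, -6.7, 0, 0]'

```text
clock: 5.1
ee_pos: [0.4969, 0.0566, 0.0284]
tcp_rot: [[-0.964, 0.268, 0.0], [0.268, 0.964, -0.0], [-0.0, 0.0, -1.0]]
ft_force: [0.1, 0.1, -2.3]
gripper_width: 0.022
grasp_force: 15.0
```

```bash
python3 m.py
```

```text
t 5.1 tcp [496.9  56.6  28.4] head -15.52 tip own -56.21666210409408 -29.044711841492166 f [ 0.07002976  0.07352109 -2.29098305] m [ 0.06320209 -0.01776338  0.01752065]
```

```bash
cat > b.py <<'E'
from bench import eyes
from h import *
T=eyes.read_camera('top')
u=np.radians(-15.5);ux=np.array([np.cos(u),np.sin(u)]);uy=np.array([-ux[1],ux[0]])
hsv=cv2.cvtColor(T['pixels'],cv2.COLOR_BGR2HSV)
for y in range(256,276,2):
    w=np.clip((105-hsv[y,298:316,1].astype(float))/80,0,1)
    x=(w*np.arange(298,316)).sum()/max(w.sum(),.1)
    d=plane(T,[[x,y]],.0385)[0,:2]*1000-[665.8,39.9]
    print(y,round(x,2),'w',round(w.sum(),1),'own',np.round([d@ux,d@uy],1))
E
python3 b.py
```

```text
256 307.47 w 0.4 own [-55.6 -27.6]
258 307.93 w 2.6 own [-59.4 -29.5]
260 307.38 w 3.2 own [-63.6 -29.4]
262 307.04 w 2.8 own [-67.8 -29.8]
264 306.56 w 3.6 own [-72.  -29.8]
266 306.04 w 3.5 own [-76.2 -29.8]
268 306.38 w 4.0 own [-80.  -31.5]
270 306.4 w 14.5 own [-84.  -32.5]
272 306.56 w 14.3 own [-87.8 -33.8]
274 306.54 w 14.3 own [-91.8 -34.8]
```

Emit:
carry_out --rows '[0, 0, 0, 2.1, 0.1, 0, 0, 0, 0, 0, 4.1, -0.5, 0, 0, 0, 0, 0, 6, -1, 0, 0, 0, 0, 0, 7.9, -1.5, 0, 0, 0, 0, 0, 9.8, -2.1, 0, 0]'

```text
clock: 5.65
ee_pos: [0.5062, 0.0547, 0.0284]
tcp_rot: [[-0.964, 0.267, -0.0], [0.267, 0.964, -0.0], [0.0, -0.0, -1.0]]
ft_force: [0.1, 0.3, -2.1]
gripper_width: 0.0221
grasp_force: 15.0
```

Emit:
carry_out --rows '[0, 0, 0, 2, -0.5, 0, 0, 0, 0, 0, 3.9, -1.1, 0, 0, 0, 0, 0, 5.8, -1.6, 0, 0, 0, 0, 0, 7.7, -2.1, 0, 0, 0, 0, 0, 9.6, -2.7, 0, 0]'

```text
clock: 6.15
ee_pos: [0.5159, 0.052, 0.0284]
tcp_rot: [[-0.964, 0.268, -0.0], [0.268, 0.964, -0.0], [0.0, -0.0, -1.0]]
ft_force: [-0.4, 0.7, -2.8]
gripper_width: 0.0218
grasp_force: 15.0
```

```bash
python3 m.py
```

```text
t 6.15 tcp [515.9  52.   28.4] head -15.52 tip own -36.69704450472818 -28.486246333418286 f [-0.35225522  0.68154984 -2.79478312] m [ 0.02199787  0.00725311 -0.01074208]
```

Emit:
carry_out --rows '[0, 0, 0, 1.5, -0.4, 0, 0, 0, 0, 0, 2.9, -0.8, 0, 0, 0, 0, 0, 4.4, -1.2, 0, 0, 0, 0, 0, 5.8, -1.6, 0, 0, 0, 0, 0, 5.8, -1.6, 0, 0]'

```text
clock: 6.65
ee_pos: [0.5218, 0.0503, 0.0284]
tcp_rot: [[-0.964, 0.268, 0.0], [0.268, 0.964, -0.0], [-0.0, 0.0, -1.0]]
ft_force: [-0.6, 0.0, -2.4]
gripper_width: 0.0219
grasp_force: 15.0
```

Emit:
carry_out --rows '[0, 0, 0, 1, -0.3, 0, 0, 0, 0, 0, 2, -0.5, 0, 0, 0, 0, 0, 2.9, -0.8, 0, 0, 0, 0, 0, 3.9, -1.1, 0, 0, 0, 0, 0, 3.9, -1.1, 0, 0]'

```text
clock: 7.15
ee_pos: [0.5256, 0.0492, 0.0284]
tcp_rot: [[-0.964, 0.268, 0.0], [0.268, 0.964, -0.0], [-0.0, 0.0, -1.0]]
ft_force: [-0.3, -0.9, -1.9]
gripper_width: 0.0217
grasp_force: 15.0
```

Emit:
carry_out --rows '[0, 0, 0, 1, -0.3, 0, 0, 0, 0, 0, 2, -0.5, 0, 0, 0, 0, 0, 2.9, -0.8, 0, 0, 0, 0, 0, 3.9, -1.1, 0, 0, 0, 0, 0, 3.9, -1.1, 0, 0]'

```text
clock: 7.65
ee_pos: [0.5294, 0.0481, 0.0284]
tcp_rot: [[-0.964, 0.268, -0.0], [0.268, 0.964, -0.0], [0.0, -0.0, -1.0]]
ft_force: [-0.8, -2.2, -2.3]
gripper_width: 0.022
grasp_force: 15.0
```

Emit:
carry_out --rows '[0, 0, 0, 1, -0.3, 0, 0, 0, 0, 0, 2, -0.5, 0, 0, 0, 0, 0, 2.9, -0.8, 0, 0, 0, 0, 0, 2.9, -0.8, 0, 0, 0, 0, 0, 2.9, -0.8, 0, 0]'

```text
clock: 8.15
ee_pos: [0.5322, 0.0473, 0.0284]
tcp_rot: [[-0.964, 0.268, -0.0], [0.268, 0.964, -0.0], [0.0, -0.0, -1.0]]
ft_force: [-2.0, -4.1, -3.2]
gripper_width: 0.0217
grasp_force: 15.0
```

A sideways force alone means the blade touches only the block face, so I ease it off toward the cheek.

Emit:
carry_out --rows '[0, 0, 0, -0.1, -0.4, 0, 0, 0, 0, 0, -0.2, -0.8, 0, 0, 0, 0, 0, -0.2, -0.8, 0, 0, 0, 0, 0, -0.2, -0.8, 0, 0]'

```text
clock: 8.55
ee_pos: [0.5323, 0.0467, 0.0285]
tcp_rot: [[-0.964, 0.267, 0.001], [0.267, 0.964, 0.0], [-0.001, 0.0, -1.0]]
ft_force: [1.5, -0.8, -1.7]
gripper_width: 0.0216
grasp_force: 15.0
```

Emit:
carry_out --rows '[0, 0, 0, 1, -0.3, 0, 0, 0, 0, 0, 2, -0.5, 0, 0, 0, 0, 0, 2.9, -0.8, 0, 0, 0, 0, 0, 2.9, -0.8, 0, 0, 0, 0, 0, 2.9, -0.8, 0, 0]'

```text
clock: 9.05
ee_pos: [0.5351, 0.0458, 0.0284]
tcp_rot: [[-0.964, 0.267, 0.0], [0.267, 0.964, 0.0], [-0.0, 0.0, -1.0]]
ft_force: [1.1, 0.0, -2.7]
gripper_width: 0.0218
grasp_force: 15.0
```

```bash
python3 m.py
```

```text
t 9.05 tcp [535.1  45.8  28.4] head -15.51 tip own -16.551428552670856 -29.281410554648755 f [ 1.06213391  0.02793079 -2.72225444] m [ 0.11600769 -0.01574277  0.05280277]
```

Free again at about 33 mm in. I continue in 2 mm steps.

Emit:
carry_out --rows '[0, 0, 0, 1, -0.3, 0, 0, 0, 0, 0, 1.9, -0.5, 0, 0, 0, 0, 0, 1.9, -0.5, 0, 0, 0, 0, 0, 1.9, -0.5, 0, 0]'

```text
clock: 9.45
ee_pos: [0.5369, 0.0453, 0.0284]
tcp_rot: [[-0.964, 0.267, 0.0], [0.267, 0.964, 0.0], [-0.0, 0.0, -1.0]]
ft_force: [0.4, 2.0, -2.8]
gripper_width: 0.0219
grasp_force: 15.0
```

Emit:
carry_out --rows '[0, 0, 0, 1, -0.3, 0, 0, 0, 0, 0, 1.9, -0.5, 0, 0, 0, 0, 0, 1.9, -0.5, 0, 0, 0, 0, 0, 1.9, -0.5, 0, 0]'

```text
clock: 9.85
ee_pos: [0.5388, 0.0448, 0.0284]
tcp_rot: [[-0.964, 0.268, 0.0], [0.268, 0.964, 0.0], [-0.0, 0.0, -1.0]]
ft_force: [-0.8, 3.3, -2.9]
gripper_width: 0.0219
grasp_force: 15.0
```

Emit:
carry_out --rows '[0, 0, 0, 0.1, 0.3, 0, 0, 0, 0, 0, 0.1, 0.3, 0, 0, 0, 0, 0, 0.1, 0.3, 0, 0]'

```text
clock: 10.15
ee_pos: [0.5389, 0.045, 0.0284]
tcp_rot: [[-0.964, 0.268, 0.0], [0.268, 0.964, -0.0], [-0.0, -0.0, -1.0]]
ft_force: [0.2, 0.5, -2.2]
gripper_width: 0.0218
grasp_force: 15.0
```

Emit:
carry_out --rows '[0, 0, 0, 1, -0.3, 0, 0, 0, 0, 0, 1.9, -0.5, 0, 0, 0, 0, 0, 1.9, -0.5, 0, 0, 0, 0, 0, 1.9, -0.5, 0, 0]'

```text
clock: 10.55
ee_pos: [0.5402, 0.0446, 0.0283]
tcp_rot: [[-0.964, 0.268, -0.001], [0.268, 0.964, 0.0], [0.001, -0.0, -1.0]]
ft_force: [-4.6, 0.4, -1.2]
gripper_width: 0.0222
grasp_force: 15.0
```

It now drags on both faces, with an axial force of about 4.5 N and almost none sideways. One more small nudge.

Emit:
carry_out --rows '[0, 0, 0, 0.5, -0.1, 0, 0, 0, 0, 0, 0.5, -0.1, 0, 0, 0, 0, 0, 0.5, -0.1, 0, 0]'

```text
clock: 10.85
ee_pos: [0.5404, 0.0445, 0.0282]
tcp_rot: [[-0.964, 0.268, -0.002], [0.268, 0.964, 0.0], [0.002, -0.0, -1.0]]
ft_force: [-6.2, 0.9, 0.0]
gripper_width: 0.0219
grasp_force: 15.0
```

```bash
python3 m.py
```

```text
t 10.85 tcp [540.4  44.5  28.2] head -15.52 tip own -11.087819236098989 -29.06871256865582 f [-6.20285493  0.87245441  0.02446276] m [ 0.20500717  1.1252236  -0.05533668]
```

Emit:
carry_out --rows '[0, 0, 0, 0, 0, 0, 0.3, 0, 0, 0, 0, 0, 0, 0.5, 0, 0, 0, 0, 0, 0, 0.7, 0, 0, 0, 0, 0, 0, 0.7, 0, 0, 0, 0, 0, 0, 0.7]'

```text
clock: 11.35
ee_pos: [0.5414, 0.0445, 0.0285]
tcp_rot: [[-0.964, 0.267, 0.0], [0.267, 0.964, -0.0], [-0.0, 0.0, -1.0]]
ft_force: [0.5, -0.6, -0.1]
gripper_width: 0.0567
grasp_force: 0.0
```

```bash
python3 m.py
```

```text
t 11.35 tcp [541.4  44.5  28.5] head -15.52 tip own -10.058449643280317 -28.842618685210205 f [ 0.45530896 -0.6376749  -0.13386192] m [-0.07950113 -0.01083639 -0.03340232]
```

Released and clear. I go straight up, then back, and look.

Emit:
carry_out --rows '[0, 0, 0, 0, 0, 20, 0.7, 0, 0, 0, 0, 0, 50, 0.7, 0, 0, 0, 0, 0, 85, 0.7, 0, 0, 0, 0, 0, 125, 0.7, 0, 0, 0, 0, 0, 165, 0.7]'

```text
clock: 11.85
ee_pos: [0.5409, 0.0445, 0.195]
tcp_rot: [[-0.964, 0.268, -0.0], [0.268, 0.964, -0.0], [0.0, -0.0, -1.0]]
ft_force: [0.8, 0.3, -0.2]
gripper_width: 0.0635
grasp_force: 0.0
```

Emit:
carry_out --rows '[0, 0, 0, -10, 40, 0, 0.7, 0, 0, 0, -20, 80, 0, 0.7, 0, 0, 0, -30, 125, 0, 0.7, 0, 0, 0, -40, 170, 0, 0.7, 0, 0, 0, -50, 210, 0, 0.7]'

```text
clock: 12.35
ee_pos: [0.4906, 0.2565, 0.1936]
tcp_rot: [[-0.964, 0.267, 0.0], [0.267, 0.964, 0.0], [-0.0, 0.0, -1.0]]
ft_force: [1.1, 0.6, -0.4]
gripper_width: 0.064
grasp_force: 0.0
```

Emit:
carry_out --rows '[0, 0, 0, 0, 0, 0, 0.7, 0, 0, 0, 0, 0, 0, 0.7, 0, 0, 0, 0, 0, 0, 0.7, 0, 0, 0, 0, 0, 0, 0.7, 0, 0, 0, 0, 0, 0, 0.7]'

```text
clock: 12.85
ee_pos: [0.4916, 0.2536, 0.1934]
tcp_rot: [[-0.963, 0.269, 0.0], [0.269, 0.963, -0.0], [-0.0, -0.0, -1.0]]
ft_force: [-0.6, -0.2, -0.1]
gripper_width: 0.0639
grasp_force: 0.0
```

```bash
python3 - <<'E'
exec(open('m.py').read())
T=eyes.read_camera('top');S=eyes.read_camera('side')
a=cv2.resize(T['pixels'][195:330,262:352],None,fx=4.4,fy=4.4,interpolation=cv2.INTER_CUBIC)
b=cv2.resize(S['pixels'][200:300,260:360],None,fx=4,fy=4,interpolation=cv2.INTER_CUBIC)
o=np.zeros((594,796,3),np.uint8);o[:,:396]=a[:594];o[:400,396:]=b
cv2.imwrite('pics/end.png',cv2.convertScaleAbs(o,alpha=1.3))
E
```

```text
t 12.85 tcp [491.6 253.6 193.4] head -15.6 tip own -113.9763406916112 159.14612960867188 f [-0.63134233 -0.16746865 -0.06156115] m [ 0.00657813 -0.07515376 -0.02956683]
```

View pics/end.png

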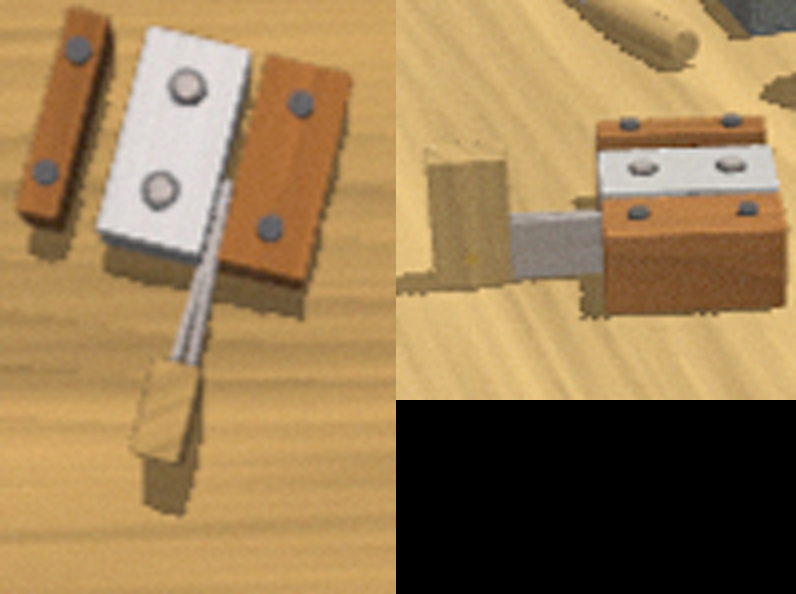

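The feeler stands upright and low, in line with the block. Its blade is in the right gap with the tip at about (225,180), roughly 38 mm in, and the handle is free at (165,410).

```bash
python3 -c "
from bench import ticket
print(ticket.sign_off())"
```

```text
the job is handed in; nothing more can be done
None
```

The job is handed in: the feeler was left upright in the close right-hand gap with its tip about 38 mm in, let go after a push of about 6 N; the sign-off returned no verdict, and the grip on the block after release was not measured.

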